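Find the specimen case that rattles and hold it out at the window

ROBOT

A 6-joint arm with a two-finger parallel gripper is mounted at the origin on the work surface. World frame = base frame: x ahead of the robot, y to its left, z up, the work surface at z = 0. Lengths are in m, angles in degrees, forces in N, time in s.
With the tool pointing down it reaches from about 0.4 to 0.825 m from the base axis. Payload 7 kg.
Tool frame: the origin (TCP) lies between the finger pads; the fingertips stand 22 mm ahead of it and the grasp point (between the pads) lies 3 mm ahead of it; z points along the fingers, y is the line along which they close (so a half turn about z gives the same grasp; the last joint's range is limited). The gripper opens to 88 mm and grips with 3 to 60 N. Pads are 19 mm wide; open, the fingers measure 130 mm over their backs; the gripper's body (78 mm by 193 mm) begins 47 mm behind the grasp point.
Start: joints at [-48.123, 20.546, 0.682, 0, -70.136, -16.507], TCP at [0.289, -0.61, 0.249] pointing down, gripper open.
Joint ranges: [-176.03, 176.03], [-82.01, 121.73], [-58.28, 71.71], [-173.87, 95.51], [-174.79, -0.11], [-173.66, 173.66]. Speed limits (degrees/s): [136.94, 136.94, 172.46, 180, 180, 180].

INTERFACE

Orientations are given as [roll, pitch, yaw] about the fixed x, y, z axes, in that order (R = Rz(yaw) Ry(pitch) Rx(roll)).
In Python, from plant import ctrl gives the robot as it stands.
- The arm moves only by the tool apply_moves, never from a script. Its argument "targets" is a list of rows, each an object with "travel": the shift along the tool's x, y, z in mm, a list of three; "roll": the turn about the tool's z in degrees; "jaw": the finger opening in mm, from 0 to 87.6. In form: [{"travel": [tx, ty, tz], "roll": roll, "jaw": jaw}, ...]. A call has 1 to 10 rows; each row shifts and turns the commanded pose from where the row before left it, along the tool's axes as they then stand; what a row does not reach is not made up. A row lasts 1/10 s, in which the tool goes at most 50 mm and 8.59 degrees, less where a joint would pass 70% of its speed; a pose out of reach is approached as far as the arm can. A call with a gripper value outside its range is refused whole. The fingers move at their own pace and stop on an object; the grip force is fixed at half the most. Time passes only in rows, so rows that do not move let the fingers close. It gives the time, the measured TCP pose, the force, the opening and the grip force at its end, in the units of the state.
- ctrl.get_obs(): the state, without advancing time (a new reading comes with each control period).
- ctrl.snapshot(name): name is "scene" or "side" or "wrist"; returns the picture (420x560x3 uint8, red, green, blue); there is no depth.
- ctrl.calibration(name): a dict with "K" (3x3 intrinsics, pixels), "extrinsics" (4x4, takes a point from camera to world coordinates); the wrist camera has in their place "hand_eye" (4x4, takes a point from camera to tool coordinates, whose origin is the TCP and whose axes are the flange's). Camera axes: x right, y down, z forward; pixel columns grow to the right and rows downward; lengths in m; the calibration is good to about 2 mm. A picture is of the moment at which its call begins: read the wrist's pose just before it. calibration takes no time and is no camera call.
- ctrl.close_job(): hands the job in; it is judged then, once.
The state is a dict: "clock": time; "joint_pos": joint angles; "qvel": joint speeds; "tau": joint torques, N m; "tool_pos": TCP position; "orientation": TCP orientation; "force": force on the tool from outside, world axes, zero at the start; "moment": the same for the moment, N m; "opening": finger opening in m; "gripper_force": force on a finger pad.
Only numpy, scipy, OpenCV 4.12 (cv2) and the standard library are available. Lean on these libraries where they do the work, as an engineer would, in place of code of your own. Each camera call takes 0.05 s, during which the arm holds its last target. There are 200 camera calls.

TASK

One of the three sealed specimen cases standing in a row has been packed without padding, so its tub is loose and rattles. Going along the row from left to right as the robot sees it, lift each case clear of the desk, give it a brisk shake and stand it back upright where it stood; once all three have been shaken, take the one that rattles and finish holding it upright and still over the middle of the steel hand-over tray at the window, a hand's breadth or so above it, for the courier to take - do not put it down or let go. The other two must be back standing in their places; never turn a case over, and leave everything else on the desk alone.

Things in the scene. Friction and masses are not known exactly. Their poses are not given: they have to be found in the camera images.
- case_1: White sealed specimen case with grey lid, at the left (+y) end of the row. All three cases look alike: 110 x 110 mm (120 mm over lid, ribs and latches), lid top 100 mm above the underside, rigid bow handle on the lid, 0.63 to 0.81 kg with contents (weight tells nothing), cannot be seen into. Origin: centre of the underside; z up, x along the handle (latches at -x).
- case_1_grip (a point): Middle of the handle bar of case_1, 134 mm above the underside. Bar 80 mm long (case x), 20 mm wide (y), 14 mm thick (z); 27 mm free between lid and bar; under the bar a post, 12 mm thick, at 34 mm either side of this point. To be gripped across its 20 mm width, from above; 80 N keeps it from slipping in a shake.
- case_2: The same kind of case, in the middle of the row, origin and axes alike. In every case is a tub of about 0.38 kg: packed tight, or, in just one case (which one differs from run to run), loose: there it slides easily, up to 19 mm from the middle to each side, and knocks on the walls when the case is shaken or rocked, and the case's centre of mass shifts with it.
- case_2_grip (a point): Middle of the handle bar of case_2, the same as on case_1.
- case_3: The same kind of case, at the right (-y) end of the row, origin and axes alike. Lids stay shut. At the start all three stand free on the desk, 0.2 m or more apart.
- case_3_grip (a point): Middle of the handle bar of case_3, the same as on case_1.
- tray_in (a point): Centre of the inner floor of the hand-over tray, a shallow steel tray fixed to the desk in front of the window sill, 130 mm deep (x) by 240 mm wide (y), rim 18 mm above the desk, empty; this point is 3 mm above the desk. The window sill behind it starts at x = 0.80 and is 60 mm high; other fixed equipment, under 0.22 m tall, stands at the desk's sides (|y| over 0.5).
- sanitizer: White pump bottle of hand sanitizer, 60 mm across, 166 mm tall, loose; leave it alone. Origin: centre of its underside.
- alcohol: Round bottle, 56 mm across, 150 mm tall, loose; leave it alone. Origin: centre of its underside.
- label_roll: White paper label roll lying flat, 64 mm across, 30 mm tall, loose; leave it alone. Origin: centre of its underside.
- marker: Black marker pen lying down, about 135 mm long, 15 mm tall, loose; leave it alone. Origin: centre of its underside.
- tube_rack: White foam tube block 140 x 95 x 45 mm, with capped sample tubes standing in it up to 90 mm tall, loose; leave it alone. Origin: centre of its underside.
- glove_box: Cardboard glove box 240 x 115 x 65 mm, loose; leave it alone. Origin: centre of its underside.
- printer: Black handheld label printer 150 x 85 x 50 mm, loose; leave it alone. Origin: centre of its underside.
There are look-alikes about, which are no part of the job. What is shaped like the case_1 but pink is not meant.

How it is judged (in metres and radians):
On the way, in this order (a step that is already met when the one before it is completed fails the run):
1. the case at the left end of the row is lifted clear and shaken briskly (over 0.2 m/s, or rocked over 0.6 rad/s; a loose tub in it slides 12 mm or more off the middle) (height (world z) of case_1 above 0.02 m and (linear speed of case_1 above 0.2 m/s or angular speed of case_1 above 0.6 rad/s) and (distance between loose_tub_c0 and case_1 above 0.1 m or x of loose_tub_c0 in the frame of case_1 below -0.012 m or x of loose_tub_c0 in the frame of case_1 above 0.012 m or y of loose_tub_c0 in the frame of case_1 below -0.012 m or y of loose_tub_c0 in the frame of case_1 above 0.012 m)), for 0.04 s.
2. the case at the middle of the row is lifted clear and shaken briskly (over 0.2 m/s, or rocked over 0.6 rad/s; a loose tub in it slides 12 mm or more off the middle) (height (world z) of case_2 above 0.02 m and (linear speed of case_2 above 0.2 m/s or angular speed of case_2 above 0.6 rad/s) and (distance between loose_tub_c0 and case_2 above 0.1 m or x of loose_tub_c0 in the frame of case_2 below -0.012 m or x of loose_tub_c0 in the frame of case_2 above 0.012 m or y of loose_tub_c0 in the frame of case_2 below -0.012 m or y of loose_tub_c0 in the frame of case_2 above 0.012 m)), for 0.04 s.
3. the case at the right end of the row is lifted clear and shaken briskly (over 0.2 m/s, or rocked over 0.6 rad/s; a loose tub in it slides 12 mm or more off the middle) (height (world z) of case_3 above 0.02 m and (linear speed of case_3 above 0.2 m/s or angular speed of case_3 above 0.6 rad/s) and (distance between loose_tub_c0 and case_3 above 0.1 m or x of loose_tub_c0 in the frame of case_3 below -0.012 m or x of loose_tub_c0 in the frame of case_3 above 0.012 m or y of loose_tub_c0 in the frame of case_3 below -0.012 m or y of loose_tub_c0 in the frame of case_3 above 0.012 m)), for 0.04 s.
At the end, for the whole second after the job is handed in: The rattling case is held by the fingers over the tray: within 50 mm of the tray's middle seen from above, underside 60 to 220 mm above the desk, upright within 0.25 rad, still. The other two stand upright on the desk, untouched, within 60 mm of where they started (((distance between loose_tub_c0 and case_1 below 0.1 m and horizontal distance between case_1 and tray_in below 0.05 m and height (world z) of case_1 between 0.06 and 0.22 m and angle between case_1's own z axis and vertical below 0.25 rad and linear speed of case_1 below 0.03 m/s and contact force between the fingers and case_1 above 2 N and distance of each of case_2, case_3 from where it was at the start of the episode below 0.06 m and height (world z) of each of case_2, case_3 below 0.01 m and angle between each of case_2, case_3's own z axis and vertical below 0.1 rad and linear speed of each of case_2, case_3 below 0.02 m/s and contact force between the fingers and case_2 below 0.1 N and contact force between the fingers and case_3 below 0.1 N) or (distance between loose_tub_c0 and case_2 below 0.1 m and horizontal distance between case_2 and tray_in below 0.05 m and height (world z) of case_2 between 0.06 and 0.22 m and angle between case_2's own z axis and vertical below 0.25 rad and linear speed of case_2 below 0.03 m/s and contact force between the fingers and case_2 above 2 N and distance of each of case_1, case_3 from where it was at the start of the episode below 0.06 m and height (world z) of each of case_1, case_3 below 0.01 m and angle between each of case_1, case_3's own z axis and vertical below 0.1 rad and linear speed of each of case_1, case_3 below 0.02 m/s and contact force between the fingers and case_1 below 0.1 N and contact force between the fingers and case_3 below 0.1 N) or (distance between loose_tub_c0 and case_3 below 0.1 m and horizontal distance between case_3 and tray_in below 0.05 m and height (world z) of case_3 between 0.06 and 0.22 m and angle between case_3's own z axis and vertical below 0.25 rad and linear speed of case_3 below 0.03 m/s and contact force between the fingers and case_3 above 2 N and distance of each of case_1, case_2 from where it was at the start of the episode below 0.06 m and height (world z) of each of case_1, case_2 below 0.01 m and angle between each of case_1, case_2's own z axis and vertical below 0.1 rad and linear speed of each of case_1, case_2 below 0.02 m/s and contact force between the fingers and case_1 below 0.1 N and contact force between the fingers and case_2 below 0.1 N))); the arm keeps its last pose, push and grip.
It fails at once if a case is turned over (tilted more than 1 rad) (angle between any of case_1, case_2, case_3's own z axis and vertical above 1 rad).
It fails at once if something else on the desk is moved more than 30 mm (distance of any of sanitizer, alcohol, label_roll, marker, tube_rack, glove_box, printer from where it was at the start of the episode above 0.03 m).
It also fails if it takes over 72 s, if anything falls off the work surface, if the arm or the gripper's body presses on something with over 40 N, if the wrist force passes 120 N, or if a joint passes its speed limit or range.

## Working session

There is one attempt and no reset: what is moved stays moved. The work goes in short steps, Python scripts to look and compute and a tool call to move; the robot and the scene stay as the last step left them, time stands still between calls to the robot, and variables do not carry over. Pictures are saved under pics/ and viewed, at most 10 in all, crops included, and the job is handed in when it is done.

Besides the shell and the picture viewer there is one more tool, called as name(argument=value, ...), one argument or row to a line, values as JSON. apply_moves: Moves the arm, as the interface text tells. Its arguments: {"type":"object","properties":{"targets":{"type":"array","items":{"type":"object","properties":{"travel":{"type":"array","items":{"type":"number"}},"roll":{"type":"number"},"jaw":{"type":"number"}}}}},"required":["targets"]}

```bash
mkdir -p pics; ls; python3 - <<'E'
from plant import ctrl
import cv2,numpy as np
o=ctrl.get_obs();print({k:np.round(v,3).tolist() for k,v in o.items()})
for n in("scene","side"):
    im=ctrl.snapshot(n);cv2.imwrite(f"pics/{n}0.png",im[:,:,::-1])
    c=ctrl.calibration(n);print(n,np.round(c["K"],1).tolist(),np.round(c["extrinsics"],3).tolist())
print(np.round(ctrl.calibration("wrist")["hand_eye"],3).tolist())
E
```

```text
pics
{'clock': 0.0, 'joint_pos': [-48.125, 20.592, 0.633, -0.021, -70.137, -16.507], 'qvel': [-0.014, -0.044, 0.08, -0.055, -0.045, 0.001], 'tau': [0.001, -58.272, 29.307, 6.998, 0.007, -0.0], 'tool_pos': [0.289, -0.61, 0.248], 'orientation': [179.903, -0.008, -154.638], 'force': [0.195, 0.085, -0.216], 'moment': [-0.019, 0.021, 0.032], 'gripper_force': 0.0, 'opening': 0.088}
scene [[519.6, 0.0, 277.0], [0.0, 519.6, 209.6], [0.0, 0.0, 1.0]] [[0.876, 0.363, -0.318, 1.031], [0.482, -0.637, 0.601, -1.012], [0.015, -0.68, -0.733, 1.363], [0.0, 0.0, 0.0, 1.0]]
side [[523.1, 0.0, 277.8], [0.0, 523.1, 202.5], [0.0, 0.0, 1.0]] [[0.721, -0.511, 0.468, -0.272], [-0.693, -0.53, 0.49, -0.81], [-0.002, -0.677, -0.736, 1.307], [0.0, 0.0, 0.0, 1.0]]
[[-0.001, -0.97, -0.244, 0.066], [1.0, -0.001, -0.0, -0.001], [0.0, -0.244, 0.97, -0.136], [0.0, 0.0, 0.0, 1.0]]
```

View pics/scene0.png

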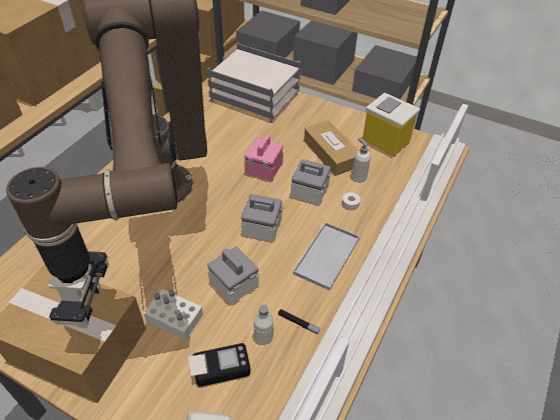

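View pics/side0.png

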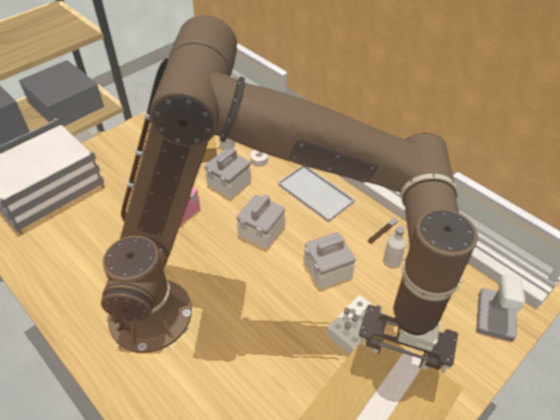

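The scene view has four case-shaped things: a pink one at (264,158), which is the look-alike, and three grey/white ones at (311,182), (262,217) and (233,275). These three are case_1, case_2 and case_3, with +y towards the upper right. The side view shows the same three at (228,170), (261,220) and (329,258). The tray is at (327,255) in scene and (316,193) in side. I'll confirm with one enlarged crop.

```bash
python3 - <<'E'
import cv2,numpy as np
a=cv2.imread("pics/scene0.png")[135:310,200:360];b=cv2.imread("pics/side0.png")[140:315,200:360]
cv2.imwrite("pics/crop0.png",np.hstack([cv2.resize(i,(400,437),interpolation=cv2.INTER_CUBIC) for i in(a,b)]))
E
```

```text
(no output)
```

View pics/crop0.png

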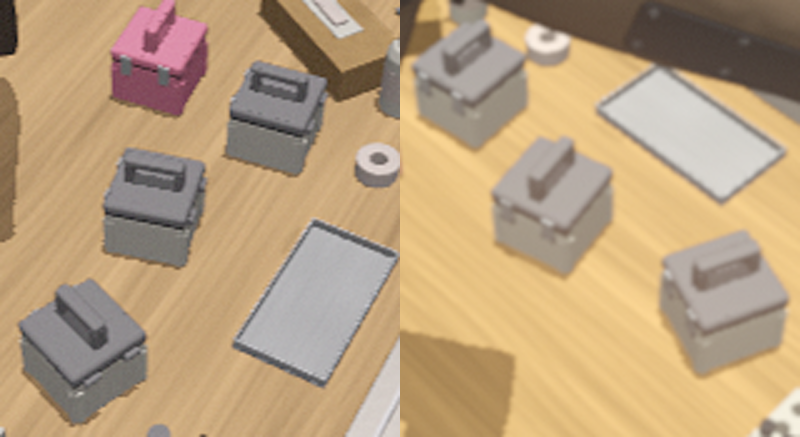

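The crop confirms it: pink is the decoy, and the three grey-lidded cases are as named. Next I'll triangulate handle centres, handle ends and tray corners.

```bash
cat > h.py <<'E'
import numpy as np,cv2
from plant import ctrl
def P(n):
    c=ctrl.calibration(n);return np.array(c["K"]),np.linalg.inv(np.array(c["extrinsics"]))
def tri(a,b):
    Ka,Ea=P("scene");Kb,Eb=P("side")
    X=cv2.triangulatePoints(Ka@Ea[:3],Kb@Eb[:3],np.float64(a).T,np.float64(b).T)
    return (X[:3]/X[3]).T
E
python3 - <<'E'
from h import *
# crop px: scene, side(local)
pts={"c1":[((281,69),(67,44)),((256,66),(48,62)),((306,74),(86,28))],
"c2":[((155,158),(152,164)),((126,155),(134,188)),((184,163),(170,144))],
"c3":[((82,310),(327,246)),((63,290),(298,253)),((101,331),(356,239))],
"tray":[((315,222),(198,108)),((398,253),(258,67)),((320,382),(385,152)),((235,345),(320,200))]}
for k,v in pts.items():
    v=np.array(v,float)/2.5
    X=tri(v[:,0]+[200,135],v[:,1]+[200,140]);print(k,X.round(3).tolist(),X.mean(0).round(3))
    if k!="tray":
        d=X[2]-X[1];print(np.degrees(np.arctan2(d[1],d[0])),np.linalg.norm(d))
E
```

```text
c1 [[0.498, 0.246, 0.131], [0.461, 0.242, 0.125], [0.535, 0.25, 0.135]] [0.498 0.246 0.13 ]
6.250078707232768 0.07452378415515801
c2 [[0.432, 0.007, 0.133], [0.393, -0.003, 0.128], [0.47, 0.016, 0.135]] [0.431 0.006 0.132]
13.759980418278012 0.07941478455616087
c3 [[0.482, -0.242, 0.138], [0.448, -0.229, 0.142], [0.516, -0.256, 0.135]] [ 0.482 -0.242  0.138]
-21.33302446411135 0.07364291118521706
tray [[0.624, 0.122, 0.006], [0.746, 0.125, 0.005], [0.743, -0.118, 0.011], [0.622, -0.113, 0.002]] [0.684 0.004 0.006]
```

apply_moves(
  targets=[
    {"travel":[0,0,-20],"roll":6.4,"jaw":80},
    {"travel":[0,0,-20],"roll":6.4,"jaw":80},
    {"travel":[0,0,-10],"roll":6.3,"jaw":80},
    {"travel":[-17,46,0],"roll":0,"jaw":80},
    {"travel":[-17,46,0],"roll":0,"jaw":80},
    {"travel":[-17,46,0],"roll":0,"jaw":80},
    {"travel":[-17,46,0],"roll":0,"jaw":80},
    {"travel":[-17,46,0],"roll":0,"jaw":80},
    {"travel":[-17,46,0],"roll":0,"jaw":80},
    {"travel":[-17,46,0],"roll":0,"jaw":80},
  ],
)

```text
clock: 1.1
tool_pos: [0.3721, -0.275, 0.2984]
orientation: [180.0, 0.0, -173.8]
force: [2.0, 0.5, 1.3]
opening: 0.0797
gripper_force: 0.0
```

apply_moves(
  targets=[
    {"travel":[-17,46,0],"roll":0,"jaw":80},
    {"travel":[-17,46,0],"roll":0,"jaw":80},
    {"travel":[-17,46,0],"roll":0,"jaw":80},
    {"travel":[-17,46,0],"roll":0,"jaw":80},
    {"travel":[-17,46,0],"roll":0,"jaw":80},
    {"travel":[-17,46,0],"roll":0,"jaw":80},
    {"travel":[-16,46,0],"roll":0,"jaw":80},
    {"travel":[-16,46,0],"roll":0,"jaw":80},
    {"travel":[-16,46,0],"roll":0,"jaw":80},
    {"travel":[-16,46,0],"roll":0,"jaw":80},
  ],
)

```text
clock: 2.1
tool_pos: [0.4868, 0.2006, 0.2985]
orientation: [180.0, -0.0, -173.7]
force: [0.7, -0.5, 0.7]
opening: 0.0804
gripper_force: 0.0
```

apply_moves(
  targets=[
    {"travel":[-14,38,0],"roll":0,"jaw":80},
    {"travel":[0,0,0],"roll":0,"jaw":80},
  ],
)

```text
clock: 2.3
tool_pos: [0.4974, 0.2419, 0.297]
orientation: [-179.9, -0.1, -173.6]
force: [-0.7, -0.8, -0.6]
opening: 0.0802
gripper_force: 0.0
```

```bash
cat >> h.py <<'E'
from scipy.spatial.transform import Rotation as Ro
def tool(o):
    T=np.eye(4);T[:3,:3]=Ro.from_euler("xyz",o["orientation"],degrees=True).as_matrix();T[:3,3]=o["tool_pos"];return T
def look(name):
    T=tool(ctrl.get_obs());im=ctrl.snapshot("wrist");cv2.imwrite(f"pics/{name}.png",im[:,:,::-1]);np.save(f"pics/{name}.npy",T)
    return T
def hit(T,uv,z):
    c=ctrl.calibration("wrist");E=T@np.array(c["hand_eye"])
    r=(np.linalg.inv(np.array(c["K"]))@np.c_[np.float64(uv),np.ones(len(uv))].T).T@E[:3,:3].T
    return E[:3,3]+r*((z-E[2,3])/r[:,2])[:,None]
def proj(T,X):
    c=ctrl.calibration("wrist");p=np.linalg.inv(T@np.array(c["hand_eye"]))@np.append(X,1);q=np.array(c["K"])@p[:3];return q[:2]/q[2]
E
python3 - <<'E'
from h import *
T=look("w1");print(T.round(3)[:3],proj(T,[.498,.246,.141]))
E
```

```text
[[-0.994 -0.112 -0.001  0.497]
 [-0.112  0.994 -0.001  0.242]
 [ 0.001 -0.001 -1.     0.297]] [282.30749668 198.26605699]
```

View pics/w1.png

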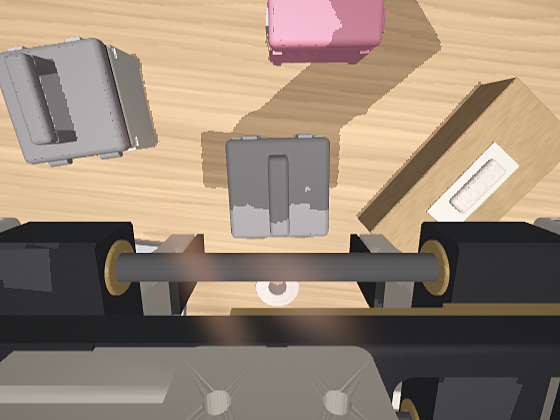

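The wrist view shows case_1's handle bar upright at (279,157)–(279,235), with its centre near (279,196). The prediction was (282,198), so the estimate holds to about 2 mm. The glove box is to the right and low, and the pink decoy is at the top.

```bash
python3 - <<'E'
from h import *
T=np.load("pics/w1.npy")
X=hit(T,[(279,157),(279,196),(279.5,235)],.141);print(X.round(4),np.degrees(np.arctan2(*(X[2]-X[0])[1::-1])))
print((T[:3,:3].T@(X[1]-T[:3,3])*1000).round(1))
# second view of height: side/scene tri earlier gave 0.131; sanitizer
print(tri([(361,178)],[(227,150)]).round(3))
print(hit(T,[(40,85),(75,95)],.141).round(3))
E
```

```text
[[0.4585 0.2382 0.141 ]
 [0.4961 0.2425 0.141 ]
 [0.5362 0.2476 0.141 ]] 6.875675300071184
[  1.    0.9 156. ]
[[ 0.632  0.423 -0.029]]
[[0.419 0.017 0.141]
 [0.424 0.048 0.141]]
```

apply_moves(
  targets=[
    {"travel":[1,1,45],"roll":0,"jaw":80},
    {"travel":[0,1,45],"roll":0,"jaw":80},
    {"travel":[0,0,40],"roll":0,"jaw":70},
    {"travel":[0,0,20],"roll":0,"jaw":60},
    {"travel":[0,0,10],"roll":0,"jaw":50},
    {"travel":[0,0,0],"roll":0,"jaw":10},
    {"travel":[0,0,0],"roll":0,"jaw":10},
    {"travel":[0,0,0],"roll":0,"jaw":10},
    {"travel":[0,0,0],"roll":0,"jaw":10},
    {"travel":[0,0,0],"roll":0,"jaw":10},
  ],
)

```text
clock: 3.35
tool_pos: [0.4963, 0.2408, 0.1398]
orientation: [179.9, 0.1, -173.7]
force: [-1.6, 4.6, 3.8]
opening: 0.0214
gripper_force: 2.3
```

apply_moves(
  targets=[
    {"travel":[0,0,0],"roll":0,"jaw":0},
    {"travel":[0,0,0],"roll":0,"jaw":0},
    {"travel":[0,0,0],"roll":0,"jaw":0},
    {"travel":[0,0,-5],"roll":0,"jaw":0},
    {"travel":[0,0,-10],"roll":0,"jaw":0},
    {"travel":[0,0,-15],"roll":0,"jaw":0},
    {"travel":[0,0,-15],"roll":0,"jaw":0},
    {"travel":[0,0,-10],"roll":0,"jaw":0},
    {"travel":[0,0,-5],"roll":0,"jaw":0},
    {"travel":[0,0,0],"roll":0,"jaw":0},
  ],
)

```text
clock: 4.35
tool_pos: [0.4955, 0.2396, 0.1988]
orientation: [180.0, 0.0, -173.7]
force: [1.3, -0.9, -8.1]
opening: 0.0197
gripper_force: 29.8
```

```bash
cat >> h.py <<'E'
def read(n=6):
    r=[]
    for i in range(n):
        im=ctrl.snapshot("side");o=ctrl.get_obs();r.append(np.r_[o["force"],o["moment"]])
    r=np.array(r);R=tool(o)[:3,:3]
    print("F",r.mean(0)[:3].round(2),"M",r.mean(0)[3:].round(3),"sd",r.std(0)[3:].round(3),"toolM",(R.T@r.mean(0)[3:]).round(3),"open",o["opening"],o["gripper_force"],"t",o["clock"],"pos",np.round(o["tool_pos"],3))
    return im
E
python3 - <<'E'
from h import *
cv2.imwrite("pics/s1.png",read(6)[100:300,150:400,::-1].repeat(2,0).repeat(2,1))
E
```

```text
F [ 0.13  0.11 -7.49] M [-0.046  0.016 -0.036] sd [0.047 0.043 0.038] toolM [0.044 0.021 0.036] open 0.01979842519976468 29.785439372062683 t 4.65 pos [0.495 0.24  0.198]
```

View pics/s1.png

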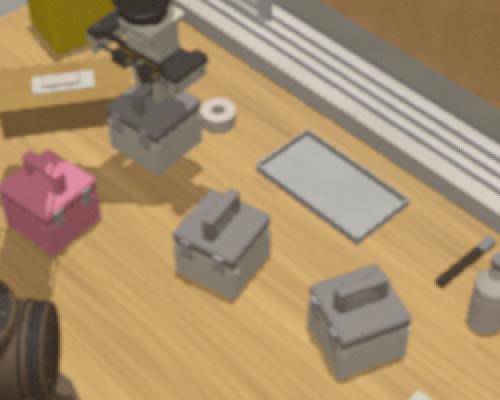

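Case_1 hangs upright from the gripper (side crop (155,130)), well clear of the desk. Next I'll shake along the closing direction and compare the moment after stops on each side.

apply_moves(
  targets=[
    {"travel":[0,15,0],"roll":0,"jaw":0},
    {"travel":[0,30,0],"roll":0,"jaw":0},
    {"travel":[0,-15,0],"roll":0,"jaw":0},
    {"travel":[0,-35,0],"roll":0,"jaw":0},
    {"travel":[0,-20,0],"roll":0,"jaw":0},
    {"travel":[0,20,0],"roll":0,"jaw":0},
    {"travel":[0,35,0],"roll":0,"jaw":0},
    {"travel":[0,0,0],"roll":0,"jaw":0},
    {"travel":[0,0,0],"roll":0,"jaw":0},
    {"travel":[0,0,0],"roll":0,"jaw":0},
  ],
)

```text
clock: 5.65
tool_pos: [0.492, 0.2695, 0.1982]
orientation: [-180.0, -0.0, -173.7]
force: [0.1, -1.2, -7.4]
opening: 0.0195
gripper_force: 30.0
```

```bash
python3 -c "
from h import *
read(12)"
```

```text
F [-0.15 -0.18 -7.19] M [-0.039  0.012  0.026] sd [0.026 0.03  0.032] toolM [ 0.038  0.016 -0.026] open 0.019745603527302865 29.995754063129425 t 6.25 pos [0.492 0.269 0.199]
```

apply_moves(
  targets=[
    {"travel":[0,-10,0],"roll":0,"jaw":0},
    {"travel":[0,-35,0],"roll":0,"jaw":0},
    {"travel":[0,15,0],"roll":0,"jaw":0},
    {"travel":[0,30,0],"roll":0,"jaw":0},
    {"travel":[0,10,0],"roll":0,"jaw":0},
    {"travel":[0,-10,0],"roll":0,"jaw":0},
    {"travel":[0,-30,0],"roll":0,"jaw":0},
    {"travel":[0,0,0],"roll":0,"jaw":0},
    {"travel":[0,0,0],"roll":0,"jaw":0},
    {"travel":[0,0,0],"roll":0,"jaw":0},
  ],
)

```text
clock: 7.25
tool_pos: [0.4958, 0.2397, 0.1987]
orientation: [180.0, 0.0, -173.7]
force: [1.3, -0.4, -8.0]
opening: 0.0196
gripper_force: 30.0
```

```bash
python3 -c "
from h import *
im=read(12);cv2.imwrite('pics/s2.png',im[:,:,::-1])"
```

```text
F [-0.07  0.21 -7.3 ] M [0.036 0.006 0.001] sd [0.029 0.036 0.033] toolM [-0.036  0.002 -0.001] open 0.019627797093290534 29.99799370765686 t 7.85 pos [0.496 0.24  0.199]
```

The difference between the two sides is 0.07 N·m and has the sign a loose tub would give, but it isn't decisive. I'll shake harder and read both sides again.

apply_moves(
  targets=[
    {"travel":[0,20,0],"roll":0,"jaw":0},
    {"travel":[0,40,0],"roll":0,"jaw":0},
    {"travel":[0,-40,0],"roll":0,"jaw":0},
    {"travel":[0,-40,0],"roll":0,"jaw":0},
    {"travel":[0,40,0],"roll":0,"jaw":0},
    {"travel":[0,45,0],"roll":0,"jaw":0},
    {"travel":[0,0,0],"roll":0,"jaw":0},
    {"travel":[0,0,0],"roll":0,"jaw":0},
    {"travel":[0,0,0],"roll":0,"jaw":0},
  ],
)

```text
clock: 8.75
tool_pos: [0.4881, 0.3043, 0.1983]
orientation: [-179.9, -0.0, -173.7]
force: [-0.0, -1.4, -6.2]
opening: 0.0198
gripper_force: 30.0
```

```bash
python3 -c "
from h import *
read(16)"
```

```text
F [ 0.09  0.02 -7.45] M [-0.106  0.002  0.006] sd [0.033 0.032 0.029] toolM [ 0.105  0.014 -0.006] open 0.019663844761278474 29.991872012615204 t 9.55 pos [0.489 0.304 0.199]
```

apply_moves(
  targets=[
    {"travel":[0,-20,0],"roll":0,"jaw":0},
    {"travel":[0,-45,0],"roll":0,"jaw":0},
    {"travel":[0,0,0],"roll":0,"jaw":0},
    {"travel":[0,0,0],"roll":0,"jaw":0},
    {"travel":[0,0,0],"roll":0,"jaw":0},
  ],
)

```text
clock: 10.05
tool_pos: [0.4959, 0.2399, 0.1988]
orientation: [180.0, 0.0, -173.7]
force: [0.3, -0.3, -7.4]
opening: 0.0194
gripper_force: 29.9
```

```bash
python3 -c "
from h import *
read(16)"
```

```text
F [-0.01  0.23 -7.33] M [0.066 0.022 0.015] sd [0.051 0.026 0.034] toolM [-0.068  0.014 -0.015] open 0.019495673649409614 29.868009388446808 t 10.85 pos [0.496 0.24  0.199]
```

apply_moves(
  targets=[
    {"travel":[0,0,0],"roll":0,"jaw":0},
    {"travel":[0,0,15],"roll":0,"jaw":0},
    {"travel":[0,0,20],"roll":0,"jaw":0},
    {"travel":[0,0,12],"roll":0,"jaw":0},
    {"travel":[0,0,6],"roll":0,"jaw":0},
    {"travel":[0,0,4],"roll":0,"jaw":0},
    {"travel":[0,0,2],"roll":0,"jaw":0},
    {"travel":[0,0,0],"roll":0,"jaw":0},
  ],
)

```text
clock: 11.65
tool_pos: [0.4964, 0.2374, 0.1449]
orientation: [-179.8, 0.1, -173.6]
force: [-14.0, -15.1, 38.9]
opening: 0.02
gripper_force: 30.0
```

```bash
python3 -c "
from h import *
im=ctrl.snapshot('side')[125:245,150:310,::-1];im2=ctrl.snapshot('scene')[130:250,240:400,::-1]
cv2.imwrite('pics/s3.png',np.hstack([cv2.resize(i,(400,300),interpolation=cv2.INTER_CUBIC) for i in (im,im2)]))"
```

```text
(no output)
```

View pics/s3.png

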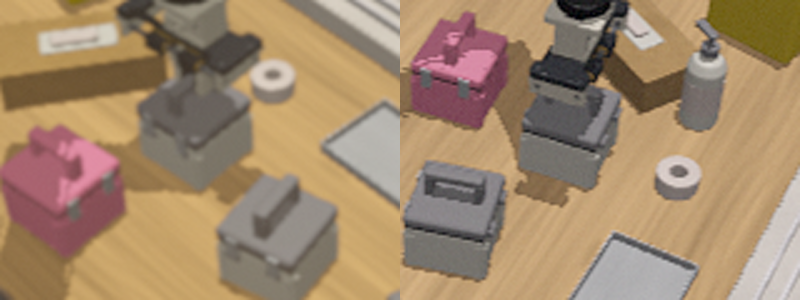

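The case is almost down and slightly tilted in the grip, with one edge touching. I'll ease off a little and open, so it settles on its base.

apply_moves(
  targets=[
    {"travel":[0,0,-3],"roll":0,"jaw":0},
    {"travel":[0,0,0],"roll":0,"jaw":0},
  ],
)

```text
clock: 11.95
tool_pos: [0.4963, 0.2396, 0.145]
orientation: [180.0, 0.1, -173.7]
force: [-7.9, -3.1, 14.3]
opening: 0.0201
gripper_force: 30.0
```

apply_moves(
  targets=[
    {"travel":[0,0,-1],"roll":0,"jaw":26},
    {"travel":[0,0,0],"roll":0,"jaw":26},
    {"travel":[0,0,0],"roll":0,"jaw":40},
    {"travel":[0,0,0],"roll":0,"jaw":60},
    {"travel":[0,0,0],"roll":0,"jaw":80},
    {"travel":[0,0,-30],"roll":0,"jaw":80},
    {"travel":[0,0,-45],"roll":0,"jaw":80},
    {"travel":[0,0,-45],"roll":0,"jaw":80},
    {"travel":[0,0,-30],"roll":0,"jaw":80},
    {"travel":[0,0,0],"roll":0,"jaw":80},
  ],
)

```text
clock: 12.95
tool_pos: [0.4975, 0.2409, 0.2986]
orientation: [179.8, 0.4, -173.7]
force: [-0.4, -0.8, 0.4]
opening: 0.079
gripper_force: 0.0
```

```bash
python3 -c "
from h import *
T=look('w2');print(T[:3,3].round(4),proj(T,[.497,.243,.141]))"
```

```text
[0.4975 0.2409 0.2986] [279.57083094 195.21675941]
```

View pics/w2.png

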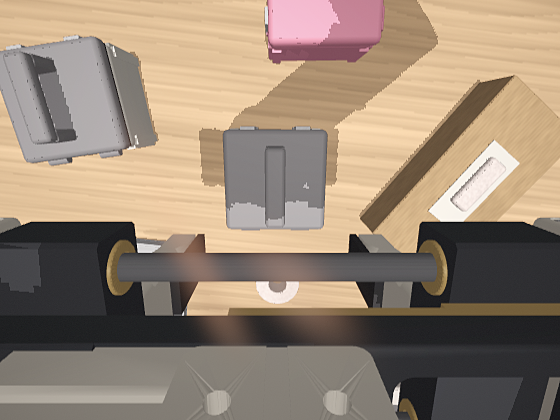

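Case_1 stands upright again, with its bar at (275,147)–(275,226), about 6 mm from where it started. On to case_2.

apply_moves(
  targets=[
    {"travel":[18,-45,0],"roll":0,"jaw":80},
    {"travel":[18,-45,0],"roll":0,"jaw":80},
    {"travel":[18,-45,0],"roll":0,"jaw":80},
    {"travel":[18,-45,0],"roll":0,"jaw":80},
    {"travel":[18,-45,0],"roll":0,"jaw":80},
    {"travel":[0,0,0],"roll":-7.5,"jaw":80},
    {"travel":[0,0,0],"roll":0,"jaw":80},
    {"travel":[0,0,0],"roll":0,"jaw":80},
  ],
)

```text
clock: 13.8
tool_pos: [0.4307, 0.0064, 0.2929]
orientation: [-180.0, -0.1, -166.4]
force: [-0.4, 0.0, -0.0]
opening: 0.08
gripper_force: 0.0
```

```bash
python3 -c "
from h import *
T=look('w3');print(T[:3,3].round(4),proj(T,[.432,.006,.141]))"
```

```text
[0.4307 0.0064 0.2929] [277.33858718 199.44353772]
```

View pics/w3.png

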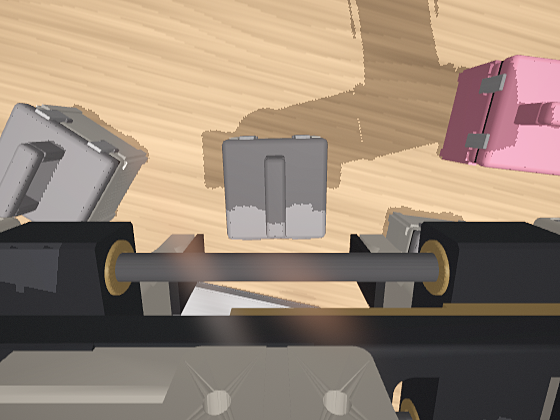

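Case_2's bar is at (275,156)–(275,237), within 2 mm of the prediction. I'll descend and grip.

apply_moves(
  targets=[
    {"travel":[1,-1,45],"roll":0,"jaw":80},
    {"travel":[0,0,45],"roll":0,"jaw":70},
    {"travel":[0,0,38],"roll":0,"jaw":60},
    {"travel":[0,0,20],"roll":0,"jaw":50},
    {"travel":[0,0,10],"roll":0,"jaw":30},
    {"travel":[0,0,0],"roll":0,"jaw":0},
    {"travel":[0,0,0],"roll":0,"jaw":0},
    {"travel":[0,0,0],"roll":0,"jaw":0},
    {"travel":[0,0,0],"roll":0,"jaw":0},
    {"travel":[0,0,0],"roll":0,"jaw":0},
  ],
)

```text
clock: 14.85
tool_pos: [0.4305, 0.0052, 0.1364]
orientation: [180.0, 0.1, -166.2]
force: [-1.3, 1.7, 3.8]
opening: 0.0197
gripper_force: 29.9
```

apply_moves(
  targets=[
    {"travel":[0,0,0],"roll":0,"jaw":0},
    {"travel":[0,0,-5],"roll":0,"jaw":0},
    {"travel":[0,0,-10],"roll":0,"jaw":0},
    {"travel":[0,0,-15],"roll":0,"jaw":0},
    {"travel":[0,0,-15],"roll":0,"jaw":0},
    {"travel":[0,0,-10],"roll":0,"jaw":0},
    {"travel":[0,0,-5],"roll":0,"jaw":0},
    {"travel":[0,0,0],"roll":0,"jaw":0},
  ],
)

```text
clock: 15.65
tool_pos: [0.4301, 0.0051, 0.196]
orientation: [180.0, 0.1, -166.2]
force: [0.4, 0.8, -6.8]
opening: 0.02
gripper_force: 29.9
```

```bash
python3 -c "
from h import *
read(6)"
```

```text
F [-0.22  0.17 -6.72] M [-0.015  0.007 -0.008] sd [0.02  0.029 0.031] toolM [0.012 0.011 0.008] open 0.02007214988978668 29.94199365377426 t 15.95 pos [0.43  0.005 0.195]
```

apply_moves(
  targets=[
    {"travel":[0,20,0],"roll":0,"jaw":0},
    {"travel":[0,40,0],"roll":0,"jaw":0},
    {"travel":[0,-40,0],"roll":0,"jaw":0},
    {"travel":[0,-40,0],"roll":0,"jaw":0},
    {"travel":[0,40,0],"roll":0,"jaw":0},
    {"travel":[0,45,0],"roll":0,"jaw":0},
    {"travel":[0,0,0],"roll":0,"jaw":0},
    {"travel":[0,0,0],"roll":0,"jaw":0},
    {"travel":[0,0,0],"roll":0,"jaw":0},
  ],
)

```text
clock: 16.85
tool_pos: [0.4143, 0.0682, 0.1953]
orientation: [-180.0, -0.0, -166.2]
force: [-0.1, 0.3, -6.6]
opening: 0.0196
gripper_force: 30.0
```

```bash
python3 -c "
from h import *
read(14)"
```

```text
F [-0.05  0.08 -6.49] M [-0.01  -0.013 -0.005] sd [0.034 0.032 0.025] toolM [ 0.012 -0.011  0.005] open 0.019622266351331692 29.99474734067917 t 17.55 pos [0.415 0.068 0.196]
```

apply_moves(
  targets=[
    {"travel":[0,-20,0],"roll":0,"jaw":0},
    {"travel":[0,-45,0],"roll":0,"jaw":0},
    {"travel":[0,0,0],"roll":0,"jaw":0},
    {"travel":[0,0,0],"roll":0,"jaw":0},
    {"travel":[0,0,0],"roll":0,"jaw":0},
  ],
)

```text
clock: 18.05
tool_pos: [0.43, 0.0052, 0.1955]
orientation: [180.0, 0.0, -166.3]
force: [-0.1, -0.3, -6.2]
opening: 0.0199
gripper_force: 30.0
```

```bash
python3 -c "
from h import *
read(14)"
```

```text
F [-0.09 -0.11 -6.71] M [ 0.017 -0.013 -0.01 ] sd [0.041 0.034 0.03 ] toolM [-0.013 -0.017  0.01 ] open 0.019448788590500338 29.996246695518494 t 18.75 pos [0.43  0.005 0.196]
```

Case_2 shows only 0.025 N·m of difference, so it is packed tight. I'll set it down, checking before the last few millimetres.

apply_moves(
  targets=[
    {"travel":[0,0,15],"roll":0,"jaw":0},
    {"travel":[0,0,18],"roll":0,"jaw":0},
    {"travel":[0,0,10],"roll":0,"jaw":0},
    {"travel":[0,0,6],"roll":0,"jaw":0},
    {"travel":[0,0,3],"roll":0,"jaw":0},
    {"travel":[0,0,2],"roll":0,"jaw":0},
    {"travel":[0,0,0],"roll":0,"jaw":0},
  ],
)

```text
clock: 19.45
tool_pos: [0.4308, 0.0026, 0.1455]
orientation: [-179.7, 0.0, -166.1]
force: [-11.9, -14.2, 36.7]
opening: 0.0196
gripper_force: 30.0
```

apply_moves(
  targets=[
    {"travel":[0,0,-3],"roll":0,"jaw":0},
    {"travel":[0,0,0],"roll":0,"jaw":26},
    {"travel":[0,0,0],"roll":0,"jaw":26},
    {"travel":[0,0,0],"roll":0,"jaw":40},
    {"travel":[0,0,0],"roll":0,"jaw":60},
    {"travel":[0,0,-10],"roll":0,"jaw":80},
    {"travel":[0,0,-40],"roll":0,"jaw":80},
    {"travel":[0,0,-50],"roll":0,"jaw":80},
    {"travel":[0,0,-45],"roll":0,"jaw":80},
  ],
)

```text
clock: 20.35
tool_pos: [0.4299, 0.0048, 0.2925]
orientation: [-180.0, 0.0, -166.2]
force: [1.1, 0.3, -0.3]
opening: 0.0684
gripper_force: 0.0
```

apply_moves(
  targets=[
    {"travel":[1,-42,0],"roll":0,"jaw":80},
    {"travel":[1,-42,0],"roll":0,"jaw":80},
    {"travel":[1,-42,0],"roll":0,"jaw":80},
    {"travel":[1,-42,0],"roll":0,"jaw":80},
    {"travel":[2,-42,0],"roll":0,"jaw":80},
    {"travel":[2,-42,0],"roll":0,"jaw":80},
    {"travel":[0,0,0],"roll":8.5,"jaw":80},
    {"travel":[0,0,0],"roll":8.5,"jaw":80},
    {"travel":[0,0,0],"roll":8.5,"jaw":80},
    {"travel":[0,0,0],"roll":8.5,"jaw":80},
  ],
)

```text
clock: 21.35
tool_pos: [0.4822, -0.2419, 0.2901]
orientation: [-180.0, -0.0, 159.4]
force: [0.8, -0.9, 0.3]
opening: 0.0801
gripper_force: 0.0
```

apply_moves(
  targets=[
    {"travel":[0,0,0],"roll":1,"jaw":80},
    {"travel":[0,0,0],"roll":0,"jaw":80},
  ],
)

```text
clock: 21.55
tool_pos: [0.4823, -0.2416, 0.29]
orientation: [-180.0, 0.0, 159.0]
force: [-0.4, -0.3, -0.3]
opening: 0.0802
gripper_force: 0.0
```

```bash
python3 -c "
from h import *
T=look('w4');print(T[:3,3].round(4),proj(T,[.482,-.242,.141]))"
```

```text
[ 0.4823 -0.2416  0.29  ] [277.49837007 197.72711265]
```

View pics/w4.png

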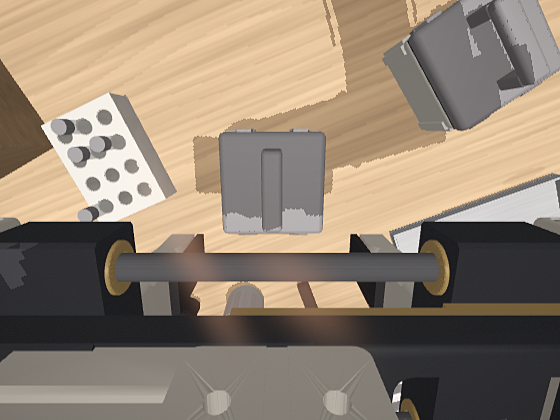

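Case_3's bar is at (272,149)–(272,230), about 8 px up and 5 px left of the tool axis. At roughly 1 px per mm I'll correct by (+8, −5) mm while descending.

apply_moves(
  targets=[
    {"travel":[8,-5,40],"roll":0.5,"jaw":80},
    {"travel":[0,0,45],"roll":0,"jaw":70},
    {"travel":[0,0,40],"roll":0,"jaw":60},
    {"travel":[0,0,20],"roll":0,"jaw":50},
    {"travel":[0,0,9],"roll":0,"jaw":30},
    {"travel":[0,0,0],"roll":0,"jaw":0},
    {"travel":[0,0,0],"roll":0,"jaw":0},
    {"travel":[0,0,0],"roll":0,"jaw":0},
    {"travel":[0,0,0],"roll":0,"jaw":0},
    {"travel":[0,0,0],"roll":0,"jaw":0},
  ],
)

```text
clock: 22.6
tool_pos: [0.4736, -0.2435, 0.1367]
orientation: [180.0, 0.1, 158.3]
force: [-0.5, 1.5, 4.2]
opening: 0.0198
gripper_force: 30.0
```

apply_moves(
  targets=[
    {"travel":[0,0,0],"roll":0,"jaw":0},
    {"travel":[0,0,-5],"roll":0,"jaw":0},
    {"travel":[0,0,-10],"roll":0,"jaw":0},
    {"travel":[0,0,-15],"roll":0,"jaw":0},
    {"travel":[0,0,-15],"roll":0,"jaw":0},
    {"travel":[0,0,-10],"roll":0,"jaw":0},
    {"travel":[0,0,-5],"roll":0,"jaw":0},
    {"travel":[0,0,0],"roll":0,"jaw":0},
  ],
)

```text
clock: 23.4
tool_pos: [0.4731, -0.2433, 0.196]
orientation: [180.0, 0.0, 158.3]
force: [-0.1, 0.3, -7.3]
opening: 0.0198
gripper_force: 29.9
```

```bash
python3 -c "
from h import *
read(6)"
```

```text
F [-0.07 -0.33 -6.61] M [-0.027  0.023 -0.012] sd [0.016 0.048 0.026] toolM [0.033 0.011 0.012] open 0.019611349552923863 29.932572841644287 t 23.7 pos [ 0.473 -0.243  0.195]
```

apply_moves(
  targets=[
    {"travel":[0,20,0],"roll":0,"jaw":0},
    {"travel":[0,40,0],"roll":0,"jaw":0},
    {"travel":[0,-40,0],"roll":0,"jaw":0},
    {"travel":[0,-40,0],"roll":0,"jaw":0},
    {"travel":[0,40,0],"roll":0,"jaw":0},
    {"travel":[0,45,0],"roll":0,"jaw":0},
    {"travel":[0,0,0],"roll":0,"jaw":0},
    {"travel":[0,0,0],"roll":0,"jaw":0},
    {"travel":[0,0,0],"roll":0,"jaw":0},
  ],
)

```text
clock: 24.6
tool_pos: [0.4968, -0.1829, 0.1952]
orientation: [-180.0, -0.0, 158.3]
force: [-0.4, 0.1, -7.8]
opening: 0.0198
gripper_force: 30.0
```

```bash
python3 -c "
from h import *
read(14)"
```

```text
F [ 0.08 -0.01 -7.04] M [-0.085 -0.018  0.003] sd [0.047 0.032 0.026] toolM [ 0.072 -0.048 -0.003] open 0.019574640252964993 29.99394714832306 t 25.3 pos [ 0.497 -0.183  0.196]
```

apply_moves(
  targets=[
    {"travel":[0,-20,0],"roll":0,"jaw":0},
    {"travel":[0,-45,0],"roll":0,"jaw":0},
    {"travel":[0,0,0],"roll":0,"jaw":0},
    {"travel":[0,0,0],"roll":0,"jaw":0},
    {"travel":[0,0,0],"roll":0,"jaw":0},
  ],
)

```text
clock: 25.8
tool_pos: [0.4731, -0.2433, 0.1956]
orientation: [180.0, 0.0, 158.2]
force: [0.3, 1.0, -7.0]
opening: 0.0196
gripper_force: 29.8
```

```bash
python3 -c "
from h import *
read(14)"
```

```text
F [ 0.05  0.15 -7.07] M [-0.039 -0.039  0.009] sd [0.036 0.03  0.029] toolM [ 0.022 -0.05  -0.009] open 0.01942262733985799 29.828015863895416 t 26.5 pos [ 0.473 -0.243  0.196]
```

Differences so far are 0.173 N·m for case_1 (0.075 on the gentler shake), 0.025 for case_2 and 0.05 for case_3. Case_1 is the loose one. I'll set case_3 down.

apply_moves(
  targets=[
    {"travel":[0,0,15],"roll":0,"jaw":0},
    {"travel":[0,0,18],"roll":0,"jaw":0},
    {"travel":[0,0,10],"roll":0,"jaw":0},
    {"travel":[0,0,4],"roll":0,"jaw":0},
    {"travel":[0,0,2],"roll":0,"jaw":0},
    {"travel":[0,0,0],"roll":0,"jaw":0},
  ],
)

```text
clock: 27.1
tool_pos: [0.4717, -0.2461, 0.1513]
orientation: [-179.7, 0.0, 158.4]
force: [-17.6, -4.0, 33.2]
opening: 0.0197
gripper_force: 30.0
```

apply_moves(
  targets=[
    {"travel":[0,0,-2],"roll":0,"jaw":0},
    {"travel":[0,0,0],"roll":0,"jaw":24},
    {"travel":[0,0,0],"roll":0,"jaw":26},
    {"travel":[0,0,0],"roll":0,"jaw":40},
    {"travel":[0,0,0],"roll":0,"jaw":60},
    {"travel":[0,0,-10],"roll":0,"jaw":80},
    {"travel":[0,0,-40],"roll":0,"jaw":80},
    {"travel":[0,0,-50],"roll":0,"jaw":80},
    {"travel":[0,0,-40],"roll":0,"jaw":80},
    {"travel":[0,0,0],"roll":0,"jaw":80},
  ],
)

```text
clock: 28.1
tool_pos: [0.4756, -0.2444, 0.2958]
orientation: [180.0, 0.6, 158.3]
force: [-0.2, 0.2, -0.8]
opening: 0.076
gripper_force: 0.0
```

```bash
python3 -c "
from h import *
T=look('w5');print(T[:3,3].round(4))
a=cv2.imread('pics/w5.png');b=ctrl.snapshot('side')[:,:,::-1]
b=cv2.resize(b[130:310,180:380],(400,360));a=cv2.resize(a,(400,300))
cv2.imwrite('pics/v5.png',np.hstack([cv2.copyMakeBorder(a,0,60,0,0,0),b]))"
```

```text
[ 0.4756 -0.2444  0.2958]
```

View pics/v5.png

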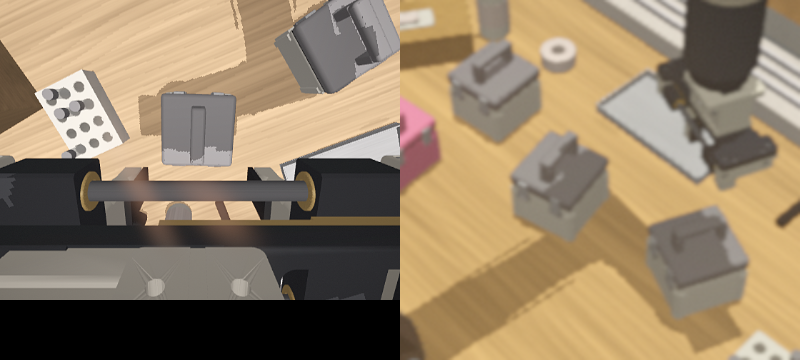

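All three cases stand upright in their places. Case_3's bar is at (197,135) in the left half of the picture, and cases 1 and 2 are seen in the right half. Next I'll compute case_1's present handle position from the w2 look.

```bash
python3 - <<'E'
from h import *
T=np.load("pics/w2.npy")
for R in (None,[180,0,-173.7]):
    if R: T[:3,:3]=Ro.from_euler("xyz",R,degrees=True).as_matrix()
    X=hit(T,[(275,147),(275,187),(275,226)],.141);print(X.round(4),np.degrees(np.arctan2(*(X[2]-X[0])[1::-1])))
T1=tool(ctrl.get_obs());T1[:3,:3]=Ro.from_euler("xyz",[180,0,158.3],degrees=True).as_matrix()
print((T1[:3,:3].T@(np.array([X[1][0],X[1][1],.296])-T1[:3,3])*1000).round(1))
T=np.load("pics/w5.npy");print(hit(T,[(276,189)],.141).round(3))
E
```

```text
[[0.4517 0.2337 0.141 ]
 [0.49   0.2378 0.141 ]
 [0.5298 0.2421 0.141 ]] 6.176532421726998
[[0.4507 0.2329 0.141 ]
 [0.4889 0.2371 0.141 ]
 [0.5287 0.2414 0.141 ]] 6.178205718954959
[163.2 452.1  -5.7]
[[ 0.47  -0.244  0.141]]
```

apply_moves(
  targets=[
    {"travel":[15,41,0],"roll":0,"jaw":80},
    {"travel":[15,41,0],"roll":0,"jaw":80},
    {"travel":[15,41,0],"roll":0,"jaw":80},
    {"travel":[15,41,0],"roll":0,"jaw":80},
    {"travel":[15,41,0],"roll":0,"jaw":80},
    {"travel":[15,41,0],"roll":0,"jaw":80},
    {"travel":[15,41,0],"roll":0,"jaw":80},
    {"travel":[15,41,0],"roll":0,"jaw":80},
    {"travel":[15,41,0],"roll":0,"jaw":80},
    {"travel":[15,41,0],"roll":0,"jaw":80},
  ],
)

```text
clock: 29.2
tool_pos: [0.4846, 0.1946, 0.2877]
orientation: [-179.9, -0.0, 158.3]
force: [0.6, 0.9, -0.2]
opening: 0.08
gripper_force: 0.0
```

apply_moves(
  targets=[
    {"travel":[13,42,0],"roll":0,"jaw":80},
    {"travel":[0,0,0],"roll":-7,"jaw":80},
    {"travel":[0,0,0],"roll":-7,"jaw":80},
    {"travel":[0,0,0],"roll":-7,"jaw":80},
    {"travel":[0,0,0],"roll":-7,"jaw":80},
    {"travel":[0,0,0],"roll":0,"jaw":80},
  ],
)

```text
clock: 29.8
tool_pos: [0.4884, 0.2366, 0.2875]
orientation: [-179.9, -0.1, -173.6]
force: [-0.5, -0.6, 0.0]
opening: 0.0801
gripper_force: 0.0
```

```bash
python3 - <<'E'
from h import *
T=look("w6");print(T.round(3)[:3],proj(T,[.4895,.2375,.141]))
g=cv2.cvtColor(cv2.imread("pics/w6.png"),6).astype(int)
# compare with w2: shift of the case patch (bar+lid) by template matching
t=cv2.imread("pics/w2.png")[128:222,222:328]
r=cv2.matchTemplate(cv2.imread("pics/w6.png")[90:235,180:380],t,cv2.TM_CCOEFF_NORMED);_,m,_,p=cv2.minMaxLoc(r)
c=np.array(p)+[180+275-222,90+187-128];print(m,"bar centre",c)
X=hit(T,[c],.141)[0];print(X.round(4),(T[:3,:3].T@(X-T[:3,3])*1000).round(1))
E
```

```text
[[-0.994 -0.111 -0.002  0.488]
 [-0.111  0.994 -0.002  0.237]
 [ 0.002 -0.001 -1.     0.287]] [279.08488843 200.61281588]
0.7353440523147583 bar centre [279 197]
[0.486 0.237 0.141] [  2.1   0.9 146.5]
```

apply_moves(
  targets=[
    {"travel":[1,1,45],"roll":0,"jaw":80},
    {"travel":[0,0,45],"roll":0,"jaw":70},
    {"travel":[0,0,35],"roll":0,"jaw":60},
    {"travel":[0,0,17],"roll":0,"jaw":50},
    {"travel":[0,0,9],"roll":0,"jaw":30},
    {"travel":[0,0,0],"roll":0,"jaw":0},
    {"travel":[0,0,0],"roll":0,"jaw":0},
    {"travel":[0,0,0],"roll":0,"jaw":0},
    {"travel":[0,0,0],"roll":0,"jaw":0},
    {"travel":[0,0,0],"roll":0,"jaw":0},
  ],
)

```text
clock: 30.85
tool_pos: [0.4882, 0.2385, 0.1386]
orientation: [179.9, 0.1, -173.7]
force: [-1.8, 2.4, 3.6]
opening: 0.0194
gripper_force: 30.0
```

apply_moves(
  targets=[
    {"travel":[0,0,0],"roll":0,"jaw":0},
    {"travel":[0,0,-5],"roll":0,"jaw":0},
    {"travel":[0,0,-10],"roll":0,"jaw":0},
    {"travel":[0,0,-15],"roll":0,"jaw":0},
    {"travel":[0,0,-15],"roll":0,"jaw":0},
    {"travel":[0,0,-10],"roll":0,"jaw":0},
    {"travel":[0,0,-5],"roll":0,"jaw":0},
    {"travel":[0,0,0],"roll":0,"jaw":0},
  ],
)

```text
clock: 31.65
tool_pos: [0.4878, 0.2377, 0.1979]
orientation: [180.0, 0.0, -173.7]
force: [-0.4, 0.5, -6.5]
opening: 0.0199
gripper_force: 30.0
```

```bash
python3 -c "
from h import *
read(10)"
```

```text
F [ 0.12 -0.24 -7.04] M [ 0.039  0.041 -0.018] sd [0.014 0.08  0.02 ] toolM [-0.043  0.037  0.018] open 0.01997482164017624 29.99870091676712 t 32.15 pos [0.488 0.238 0.197]
```

apply_moves(
  targets=[
    {"travel":[0,15,0],"roll":0,"jaw":0},
    {"travel":[0,40,0],"roll":0,"jaw":0},
    {"travel":[0,0,0],"roll":0,"jaw":0},
    {"travel":[0,0,0],"roll":0,"jaw":0},
    {"travel":[0,0,0],"roll":0,"jaw":0},
  ],
)

```text
clock: 32.65
tool_pos: [0.4814, 0.2923, 0.1973]
orientation: [-180.0, -0.0, -173.7]
force: [-0.5, -0.8, -7.8]
opening: 0.0197
gripper_force: 30.0
```

```bash
python3 -c "
from h import *
read(12)"
```

```text
F [ 0.04 -0.11 -7.52] M [-0.073  0.031  0.001] sd [0.037 0.029 0.034] toolM [ 0.069  0.039 -0.001] open 0.019498315714286566 29.993365108966827 t 33.25 pos [0.482 0.292 0.198]
```

apply_moves(
  targets=[
    {"travel":[0,-15,0],"roll":0,"jaw":0},
    {"travel":[0,-40,0],"roll":0,"jaw":0},
    {"travel":[0,0,0],"roll":0,"jaw":0},
    {"travel":[0,0,0],"roll":0,"jaw":0},
    {"travel":[0,0,0],"roll":0,"jaw":0},
  ],
)

```text
clock: 33.75
tool_pos: [0.488, 0.2378, 0.1978]
orientation: [180.0, 0.0, -173.7]
force: [0.3, 0.2, -7.3]
opening: 0.0194
gripper_force: 30.0
```

```bash
python3 -c "
from h import *
read(12)"
```

```text
F [-0.1  -0.14 -7.25] M [0.026 0.037 0.   ] sd [0.026 0.031 0.019] toolM [-0.03   0.034 -0.   ] open 0.019719114256450822 29.99839425086975 t 34.35 pos [0.488 0.238 0.198]
```

Case_1 rattles again: the moment swings 0.10 N·m even on a gentle jolt. The shake may have tilted it in the grip, so I'll set it down, release, regrip it level and carry it gently.

apply_moves(
  targets=[
    {"travel":[0,0,15],"roll":0,"jaw":0},
    {"travel":[0,0,18],"roll":0,"jaw":0},
    {"travel":[0,0,10],"roll":0,"jaw":0},
    {"travel":[0,0,5],"roll":0,"jaw":0},
    {"travel":[0,0,3],"roll":0,"jaw":0},
    {"travel":[0,0,0],"roll":0,"jaw":0},
  ],
)

```text
clock: 34.95
tool_pos: [0.488, 0.2378, 0.1467]
orientation: [-180.0, 0.0, -173.7]
force: [-0.6, -0.8, -7.2]
opening: 0.0195
gripper_force: 30.0
```

apply_moves(
  targets=[
    {"travel":[0,0,3],"roll":0,"jaw":0},
    {"travel":[0,0,2],"roll":0,"jaw":0},
    {"travel":[0,0,0],"roll":0,"jaw":0},
  ],
)

```text
clock: 35.25
tool_pos: [0.4877, 0.2377, 0.1415]
orientation: [180.0, -0.0, -173.7]
force: [-1.0, 1.0, -7.2]
opening: 0.0199
gripper_force: 30.0
```

There is still no contact at 0.1415, against 0.1386 when gripped. The case hangs level within about 0.05 rad, so no regrip is needed. I'll lift and carry it gently to the tray.

apply_moves(
  targets=[
    {"travel":[0,0,-5],"roll":0,"jaw":0},
    {"travel":[0,0,-10],"roll":0,"jaw":0},
    {"travel":[0,0,-15],"roll":0,"jaw":0},
    {"travel":[0,0,-15],"roll":0,"jaw":0},
    {"travel":[0,0,-15],"roll":0,"jaw":0},
    {"travel":[0,0,-15],"roll":0,"jaw":0},
    {"travel":[0,0,-15],"roll":0,"jaw":0},
    {"travel":[0,0,-15],"roll":0,"jaw":0},
    {"travel":[0,0,-10],"roll":0,"jaw":0},
    {"travel":[0,0,-4],"roll":0,"jaw":0},
  ],
)

```text
clock: 36.25
tool_pos: [0.4881, 0.238, 0.2623]
orientation: [179.9, 0.1, -173.7]
force: [0.1, -1.1, -7.4]
opening: 0.0195
gripper_force: 30.0
```

apply_moves(
  targets=[
    {"travel":[-1,-2,0],"roll":0,"jaw":0},
    {"travel":[-4,-6,0],"roll":0,"jaw":0},
    {"travel":[-7,-10,0],"roll":0,"jaw":0},
    {"travel":[-10,-15,0],"roll":0,"jaw":0},
    {"travel":[-10,-15,0],"roll":0,"jaw":0},
    {"travel":[-10,-15,0],"roll":0,"jaw":0},
    {"travel":[-10,-15,0],"roll":0,"jaw":0},
    {"travel":[-10,-15,0],"roll":0,"jaw":0},
    {"travel":[-10,-15,0],"roll":0,"jaw":0},
    {"travel":[-10,-15,0],"roll":0,"jaw":0},
  ],
)

```text
clock: 37.25
tool_pos: [0.5834, 0.1227, 0.2596]
orientation: [-180.0, -0.1, -173.8]
force: [-0.2, -0.5, -7.5]
opening: 0.0198
gripper_force: 30.0
```

apply_moves(
  targets=[
    {"travel":[-10,-15,0],"roll":0,"jaw":0},
    {"travel":[-10,-15,0],"roll":0,"jaw":0},
    {"travel":[-10,-15,0],"roll":0,"jaw":0},
    {"travel":[-10,-15,0],"roll":0,"jaw":0},
    {"travel":[-10,-15,0],"roll":0,"jaw":0},
    {"travel":[-10,-15,0],"roll":0,"jaw":0},
    {"travel":[-10,-15,0],"roll":0,"jaw":0},
    {"travel":[-9,-13,0],"roll":0,"jaw":0},
    {"travel":[-6,-10,0],"roll":0,"jaw":0},
    {"travel":[-2,-4,0],"roll":0,"jaw":0},
  ],
)

```text
clock: 38.25
tool_pos: [0.6844, 0.0016, 0.2602]
orientation: [-180.0, -0.0, -173.8]
force: [-0.8, 0.0, -7.3]
opening: 0.0201
gripper_force: 30.0
```

apply_moves(
  targets=[
    {"travel":[0,0,0],"roll":0,"jaw":0},
    {"travel":[0,0,0],"roll":0,"jaw":0},
    {"travel":[0,0,0],"roll":0,"jaw":0},
    {"travel":[0,0,0],"roll":0,"jaw":0},
    {"travel":[0,0,0],"roll":0,"jaw":0},
    {"travel":[0,0,0],"roll":0,"jaw":0},
    {"travel":[0,0,0],"roll":0,"jaw":0},
    {"travel":[0,0,0],"roll":0,"jaw":0},
    {"travel":[0,0,0],"roll":0,"jaw":0},
    {"travel":[0,0,0],"roll":0,"jaw":0},
  ],
)

```text
clock: 39.25
tool_pos: [0.6836, 0.0027, 0.2606]
orientation: [-180.0, 0.0, -173.7]
force: [0.3, 1.1, -7.0]
opening: 0.0198
gripper_force: 30.0
```

```bash
python3 -c "
from h import *
read(4);print(ctrl.close_job())"
```

```text
F [ 0.69 -0.03 -6.65] M [0.047 0.033 0.027] sd [0.027 0.021 0.015] toolM [-0.051  0.027 -0.027] open 0.019743346921830347 29.998287856578827 t 39.45 pos [0.684 0.003 0.261]
the job is handed in; nothing more can be done
None
```

I handed the job in at 39 s with case_1, judged the rattler from its wrist-moment swing (case_2 and case_3 swung far less), held still with its underside about 12 cm above the desk over the middle of the tray, and case_2 and case_3 back upright in their places; no verdict was returned.

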